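Uncap the patio dispenser, set the pitcher under its spout and work the plunger

ROBOT

A 6-joint arm with a two-finger parallel gripper is mounted at the origin on the work surface. World frame = base frame: x ahead of the robot, y to its left, z up, the work surface at z = 0. Lengths are in m, angles in rad, forces in N, time in s.
With the tool pointing down it reaches from about 0.25 to 0.85 m from the base axis. Payload 12.5 kg.
Tool frame: the origin (TCP) lies midway between the tips of the shut fingers; the grasp point (between the pads) lies 19 mm behind it (grip_depth is the distance from the TCP to the grasp point, in m); z points along the fingers, y is the line along which they close (so a half turn about z gives the same grasp; the last joint's range is limited). The gripper opens to 93 mm and grips with 3 to 60 N. Pads are 15 mm wide; open, the fingers measure 128 mm over their backs; the gripper's body (75 mm by 188 mm) begins 65 mm behind the grasp point.
Start: joints at [1.211, 0.351, 1.652, -0, 1.139, -0.085], TCP at [0.149, 0.529, 0.187] pointing down, gripper open.
Joint ranges: [-2.75, 2.75], [-0.79, 2.1], [0.01, 2.65], [-1.57, 4.71], [0.07, 3.14], [-2.87, 2.87]. Speed limits (rad/s): [2.22, 2.22, 2.79, 3.14, 3.14, 3.14].

INTERFACE

Orientations are given as a unit quaternion [x, y, z, w].
In Python, from station import * gives the robot as it stands.
- The arm moves only by the tool servo_tool, never from a script. Its argument "motion" is a list of rows, each a list of 2 entries, a list of its own where there are three numbers: the shift along the tool's x, y, z in units of 30 cm (1.0 is 30 cm), then the turn about the tool's z in units of pi rad (1.0 is pi rad). A call has 1 to 5 rows; each row is the pose to reach, as a shift and turn from the pose commanded when the call began, along the tool's axes at that moment, turning the shorter way round; what a row does not reach only later rows make up. A row lasts 1/8 s, in which the tool goes at most 62.5 mm and 10.7 degrees, less where a joint would pass 70% of its speed; a pose out of reach is approached as far as the arm can. A call with a number of a shift or a turn outside -1 to 1 is refused whole. A call with a gripper value outside its range is refused whole. "gripper" is the closure, from -1 (fully open) to 1 (shut), set as the call begins (left out, the last holds). The fingers move at their own pace and stop on an object; "grip_force" is the grip in N (left out, the last holds). Time passes only in rows, so rows that repeat a pose let the fingers close. It gives the time, the measured TCP pose, the force, the opening and the grip force at its end, in the units of the state.
- state(): the state, without advancing time (a new reading comes with each control period).
- get_image(name): name is "scene" or "top" or "wrist"; returns the picture (384x512x3 uint8, red, green, blue); there is no depth.
- camera_params(name): a dict with "intrinsics" (3x3 intrinsics, pixels), "rvec" (rotation vector, rad) and "tvec" (3), from world to camera coordinates, as OpenCV has them; the wrist camera has in their place "hand_eye" (4x4, takes a point from camera to tool coordinates, whose origin is the TCP and whose axes are the flange's). Camera axes: x right, y down, z forward; pixel columns grow to the right and rows downward; lengths in m; the calibration is good to about 2 mm. The wrist camera is an equidistant fisheye: a pixel r from the principal point sees the ray r / f radians off the axis. A picture is of the moment at which its call begins: read the wrist's pose just before it. camera_params takes no time and is no camera call.
- close_job(): hands the job in; it is judged then, once.
The state is a dict: "clock": time; "joint_pos": joint angles; "qvel": joint speeds; "joint_torque": joint torques, N m; "tcp_pos": TCP position; "tcp_rot": TCP orientation; "wrist_force": force on the tool from outside, world axes, zero at the start; "torque": the same for the moment, N m; "width": opening from 0.0 (shut) to 1.0 (fully open); "gripper_force": force on a finger pad.
Only numpy, scipy, OpenCV 4.12 (cv2) and the standard library are available. Lean on these libraries where they do the work, as an engineer would, in place of code of your own. Each camera call takes 0.05 s, during which the arm holds its last target. There are 200 camera calls.

TASK

Take the loose steel cap off the dispenser with the spout and stand it, open end down, in the middle of the terracotta saucer, and stand the white pitcher upright on the coaster with the dispenser's spout over its mouth. Only when both are in place, press the dispenser's plunger right down to its stop for one dry stroke, hold it there for a moment and let it come fully back up. Do not tip the pitcher or the cap over on the way, and leave the saucer and the other things on the table where they are.

Things in the scene. Friction and masses are not known exactly. Their poses are not given: they have to be found in the camera images.
- dispenser: Fixed steel cylinder, the only one with a spout: 80 mm diameter, 120 mm tall to its flat shoulder, then a neck 38 mm wide, 10 mm tall, and the plunger. Origin: centre of its underside on the table, z up. A 10 mm thick spout sticks out along its -x, from the wall (x = -40 mm) to x = -75 mm, 101 to 117 mm above the table.
- spout_tip (a point): Mouth of the spout (its lowest point): in the dispenser's frame 70 mm along -x and 101 mm above the table. Axes as the dispenser's.
- plunger (a joint): Travel of the dispenser's spring plunger in m: 0 fully up, 0.022 fully down at its stop. The spring needs about 4 N to start and 10 N at the stop, and lifts the plunger back up by itself when let go.
- plunger_top (a point): Centre of the flat top of the plunger's black round head (40 mm diameter, 14 mm thick), 168 mm above the table when up and 146 mm at its stop; under the cap at the start. Moves with the plunger.
- cap: Loose steel cap, cylinder 62 mm diameter, 60 mm tall, open below (inside 55 mm wide, 55 deep), with a cedar knob on top (cylinder 24 mm diameter, 60 to 84 mm above the origin). About 120 g. Origin: centre of the open lower rim; z up to the knob. Starts on the dispenser's shoulder (rim 120 mm above the table) over the plunger, which reaches 48 mm up into it; it just lifts off.
- saucer: Loose terracotta plant saucer, 132 mm across the rim, 22 mm tall, base 112 mm across, flat inner floor about 100 mm across, 6 mm above its underside; 450 g. Origin: centre of its underside.
- pitcher: Loose white ceramic pitcher, 72 mm tall, 60 mm diameter (foot 48, mouth 52 inside), about 200 g. Origin: centre of its underside, z up. Handle along its +x: upright bar 12 mm thick (y), 14 mm wide, centred 50 mm from the axis, 18 to 66 mm up, on two arms 10 mm tall at 24 and 60 mm. On the coaster its rim is 23 mm below the spout, so it goes in from the side, not from above.
- coaster: Fixed hard silicone coaster, a disc 100 mm diameter and 6 mm thick, lying before the dispenser with its centre 92 mm along the dispenser's -x, under the spout. Origin: centre of its underside.
- tumbler: Bystander: loose glass tumbler, 68 mm diameter, 95 mm tall, about 115 mm to the dispenser's +y side. Origin: centre of its underside.
- tin: Bystander: loose closed aluminium can with a plain paper band, 68 mm diameter, 100 mm tall, about 115 mm to the dispenser's -y side. Origin: centre of its underside.
- pot: Bystander: loose small terracotta pot with a succulent, 72 mm diameter, about 85 mm tall. Origin: centre of its underside. (Not listed, fixed and out of the way: a 190 mm tall cedar bird feeder beyond y = -0.42 m, a 200 mm tall potted herb beyond y = 0.43 m, and a 152 mm tall steel canister without spout beyond x = 0.79 m.)
- jar: Bystander: loose closed jar with a steel lid, 68 mm diameter, 90 mm tall. Origin: centre of its underside.
- squeezer: Bystander: loose stainless citrus squeezer lying on the table near the robot, 205 mm long along its y (cup end to +y), 60 mm wide, up to 37 mm tall. Origin: on the table at its middle.
Not all that is in view belongs to the job. What is shaped like the pitcher but purple or red is not meant. Leave any pink or red look-alike of the cap alone.

How it is judged:
By the outcome, as a careful person would: the job done as asked, in the order asked, and still so for the second after the job is handed in, with the robot touching nothing.
It also fails if it takes over 64 s, if anything falls off the work surface, if the arm or the gripper's body presses on something with over 40 N, if the wrist force passes 120 N, or if a joint passes its speed limit or range.

## Working session

There is one attempt and no reset: what is moved stays moved. The work goes in short steps, Python scripts to look and compute and a tool call to move; the robot and the scene stay as the last step left them, time stands still between calls to the robot, and variables do not carry over. Pictures are saved under pics/ and viewed, at most 10 in all, crops included, and the job is handed in when it is done.

Besides the shell and the picture viewer there is one more tool, called after "Request:" by a JSON object that holds its "name" and its "arguments". servo_tool: Moves the arm, as the interface text tells. Shifts and turns lie within -1 to 1; 1 stands for 30 cm of shift or pi rad of turn. Its arguments: {"type":"object","properties":{"motion":{"type":"array","items":{"type":"array"}},"gripper":{"type":"number"},"grip_force":{"type":"number"}},"required":["motion"]}

```bash
mkdir -p pics; python3 - <<'E'
from station import *
import cv2
for n in("scene","top"):
    im=get_image(n); cv2.imwrite(f"pics/{n}0.png",cv2.resize(im[:,:,::-1],(800,600),interpolation=cv2.INTER_CUBIC)); cv2.imwrite(f"pics/raw_{n}.png",im[:,:,::-1])
    p=camera_params(n);print(n,p)
print(camera_params("wrist"));print(state())
E
```

```text
scene {'intrinsics': array([[397.54411123,   0.        , 254.27034989],
       [  0.        , 397.54411123, 185.56090951],
       [  0.        ,   0.        ,   1.        ]]), 'rvec': array([ 1.8765236 ,  1.17643565, -0.668775  ]), 'tvec': array([-0.25844508, -0.1759572 ,  1.57977995])}
top {'intrinsics': array([[372.24911375,   0.        , 252.22065042],
       [  0.        , 372.24911375, 195.12923773],
       [  0.        ,   0.        ,   1.        ]]), 'rvec': array([ 2.17634286, -2.20485548,  0.04825947]), 'tvec': array([0.02151442, 0.55188036, 1.15344738])}
{'intrinsics': array([[297.31863964,   0.        , 255.48595355],
       [  0.        , 297.31863964, 192.74570526],
       [  0.        ,   0.        ,   1.        ]]), 'hand_eye': array([[ 3.73458224e-04, -9.67202308e-01, -2.54006998e-01,
         6.84601178e-02],
       [ 9.99999908e-01,  4.14377780e-04, -1.07591348e-04,
         1.25293992e-04],
       [ 2.09317456e-04, -2.54006935e-01,  9.67202375e-01,
        -1.98473622e-01],
       [ 0.00000000e+00,  0.00000000e+00,  0.00000000e+00,
         1.00000000e+00]])}
{'clock': 0.1, 'joint_pos': array([ 1.21136350e+00,  3.51176080e-01,  1.65230074e+00, -3.56159932e-06,
        1.13910814e+00, -8.45732977e-02]), 'qvel': array([-0.00044722, -0.00091954, -0.00190123,  0.00052513, -0.00049539,
       -0.00016912]), 'joint_torque': array([-5.16655928e-04, -4.98029745e+01, -2.85701501e+01,  6.99805166e-02,
        2.39405909e-02, -4.33757759e-05]), 'tcp_pos': array([0.14912721, 0.52906885, 0.18618128]), 'tcp_rot': array([ 1.36996812e-01,  9.90571364e-01, -4.84331585e-04, -1.07667322e-04]), 'wrist_force': array([-0.9956397 , -1.11778763,  0.89613311]), 'torque': array([ 0.01825742, -0.05737745,  0.0730784 ]), 'gripper_force': 0.0, 'width': 0.9996332690976956}
```

View pics/scene0.png

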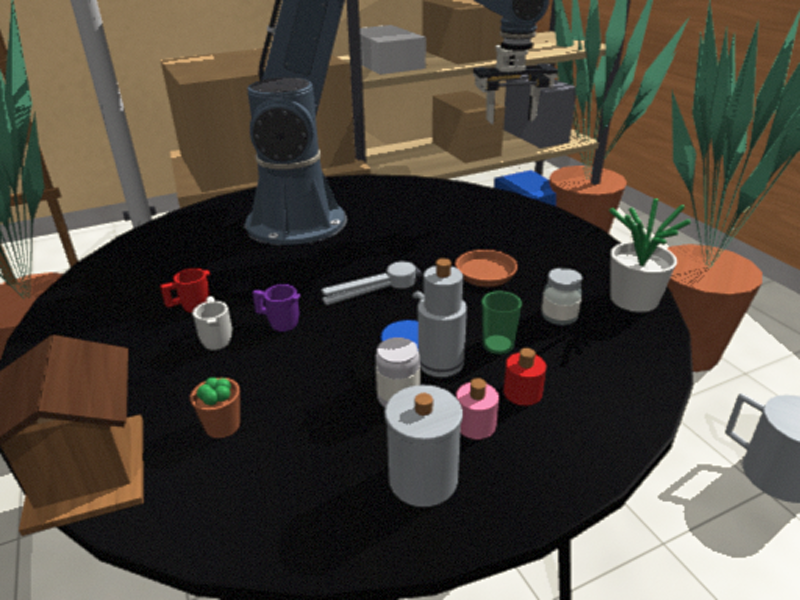

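View pics/top0.png

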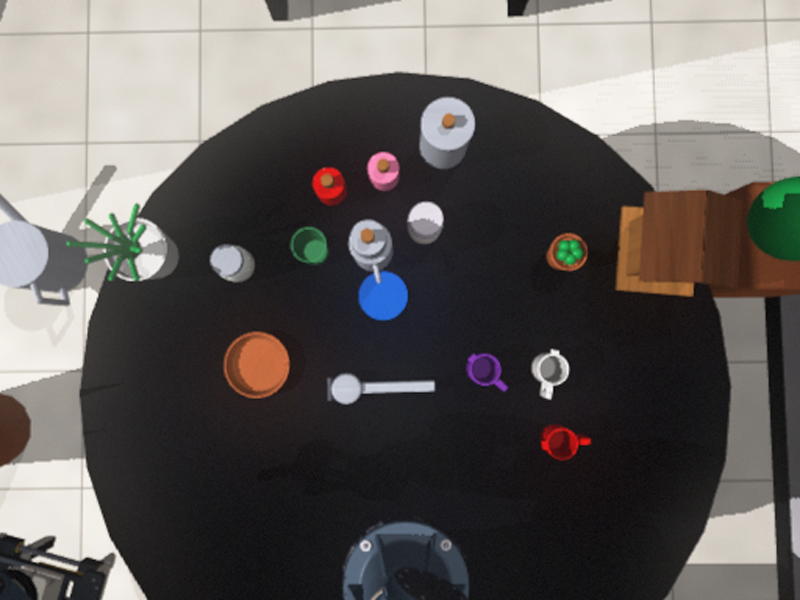

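Scene view: cap knob at about (443,268) on the spouted dispenser, white pitcher at (213,323), saucer at (486,267). Top view: knob (368,236), coaster centre (383,296), saucer (257,365), pitcher (551,369) with its handle pointing down towards the robot at (546,391). I'll enlarge these.

```bash
python3 - <<'E'
import cv2,numpy as np
t=cv2.imread("pics/raw_top.png");s=cv2.imread("pics/raw_scene.png")
def c(im,x,y,w,h,k): return cv2.resize(im[y:y+h,x:x+w],(w*k,h*k),interpolation=cv2.INTER_CUBIC)
k=6
a=c(t,215,130,66,50,k*1); b=c(t,320,210,66,50,k); d=c(t,138,206,66,50,k); e=c(s,105,180,66,50,k)
m=np.vstack([np.hstack([a,b]),np.hstack([d,e])]);print(m.shape)
cv2.imwrite("pics/mos.png",m)
E
```

```text
(600, 792, 3)
```

View pics/mos.png

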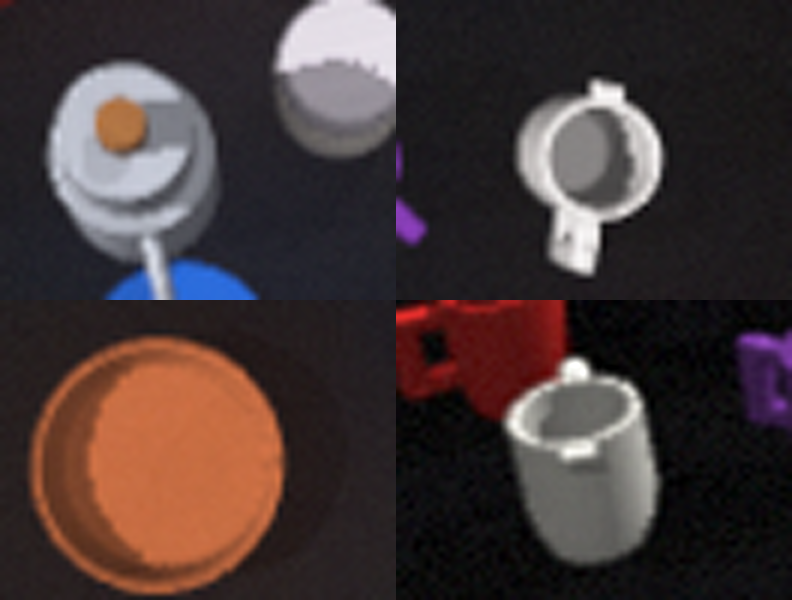

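Mosaic: knob centre (120,121) in crop A, pitcher rim centre (602,160) in crop B, with the handle end at about (587,268) and the lip at (607,88), and saucer rim centre (158,466). I'll convert these to world positions next.

```bash
cat > h.py <<'E'
import cv2,numpy as np
from scipy.spatial.transform import Rotation as R
from station import *
def ray(n,u,v,z):
    p=camera_params(n);M=cv2.Rodrigues(np.array(p["rvec"]))[0];t=np.array(p["tvec"])
    d=M.T@np.linalg.inv(p["intrinsics"])@[u,v,1];c=-M.T@t
    return (c+d*(z-c[2])/d[2])
def proj(n,P):
    p=camera_params(n);return cv2.projectPoints(np.array([P],float),p["rvec"],p["tvec"],p["intrinsics"],None)[0].ravel()
def go(P,yaw=None):
    """shift (units of 30cm) and turn (pi) to reach TCP P with tool-y heading yaw (deg, mod 180)"""
    s=state();r=R.from_quat(s["tcp_rot"]);d=r.inv().apply(np.array(P)-s["tcp_pos"])/.3
    y=r.apply([0,1,0]);cur=np.degrees(np.arctan2(y[1],y[0]));t=0
    if yaw is not None: t=-((yaw-cur+90)%180-90)/180
    print("tcp",s["tcp_pos"].round(4),"yaw_y",cur.round(2),"F",np.round(s["wrist_force"],1),"w",round(s["width"]*93,1),"gf",round(s["gripper_force"],1),"t",s["clock"])
    print("shift",d.round(4),"turn",round(t,4),"q6",round(s["joint_pos"][5],2)); return d,t
E
python3 - <<'E'
from h import *
t=cv2.imread("pics/raw_top.png");s=cv2.imread("pics/raw_scene.png")
def blob(im,f,x0,y0,x1,y1):
    c=im[y0:y1,x0:x1].astype(int);m=f(c[...,0],c[...,1],c[...,2]).astype(np.uint8)
    cs=max(cv2.findContours(m,0,2)[0],key=cv2.contourArea);(cx,cy),ax,an=cv2.fitEllipse(cv2.convexHull(cs));return cx+x0,cy+y0,ax
ck=lambda B,G,Rr:(Rr-B>60)
for nm,im,n,f,box,z in [("knobT",t,"top",ck,(225,140,250,162),.204),("sauc",t,"top",ck,(138,206,195,262),.022),("coast",t,"top",lambda B,G,Rr:B-Rr>60,(225,165,268,210),.006),
   ("saucS",s,"scene",ck,(285,155,340,186),.022),("knobS",s,"scene",ck,(276,164,292,178),.192)]:
    u,v,ax=blob(im,f,*box);P=ray(n,u,v,z);print(nm,round(u,1),round(v,1),np.round(ax,1),P.round(4))
q=lambda x,y,x0,y0:(x0+(x+.5)/6-.5,y0+(y+.5)/6-.5)
M=ray("top",*q(206,160,320,210),.072);H=ray("top",*q(191,270,320,210),.066);L=ray("top",*q(211,88,320,210),.07)
print("mouth",M.round(4),"handle end",H.round(4),"lip",L.round(4))
print("mouth in scene crop",(np.array(proj("scene",M))-[105,180]+.5)*6+[396,300])
for nm,u,v,z in [("tin",425/1.5625,214/1.5625,.1),("spout tip",(162+.5)/6+214.5,(296+.5)/6+129.5,.11),("purple",485/1.5625,369/1.5625,.072),("pot",569/1.5625,250/1.5625,.06)]: print(nm,ray("top",u,v,z).round(3))
E
```

```text
knobT 234.5 150.1 [8.  8.3] [0.662  0.0581 0.204 ]
sauc 163.7 233.1 [42.  42.6] [0.4371 0.2907 0.022 ]
coast 244.7 188.8 [31.8 31.9] [0.5729 0.0379 0.006 ]
saucS 311.0 169.4 [19.7 39.6] [0.4398 0.2889 0.022 ]
knobS 283.8 167.3 [4.8 8.4] [0.6446 0.0683 0.192 ]
mouth [ 0.4233 -0.2855  0.072 ] handle end [ 0.3688 -0.2782  0.066 ] lip [ 0.4586 -0.2894  0.07  ]
mouth in scene crop [573.4724613  411.47388323]
tin [ 0.718 -0.047  0.1  ]
spout tip [0.594 0.044 0.11 ]
purple [ 0.425 -0.157  0.072]
pot [ 0.652 -0.326  0.06 ]
```

Request:
{"name": "servo_tool", "arguments": {"motion": [[[0, 0, -0.15], 0], [[-0.12, -0.06, -0.28], 0], [[-0.29, -0.15, -0.28], 0], [[-0.46, -0.24, -0.28], 0], [[-0.62, -0.32, -0.28], 0]], "gripper": -1}}

```text
clock: 0.72
tcp_pos: [0.3032, 0.385, 0.2706]
tcp_rot: [0.137, 0.991, -0.0, -0.0]
wrist_force: [0.6, 0.1, 0.4]
width: 0.998
gripper_force: 0.0
```

Request:
{"name": "servo_tool", "arguments": {"motion": [[[-0.17, -0.09, 0], 0], [[-0.34, -0.17, 0], 0], [[-0.51, -0.26, 0], 0], [[-0.68, -0.34, 0], 0], [[-0.82, -0.41, 0], 0]]}}

```text
clock: 1.35
tcp_pos: [0.5068, 0.1996, 0.2703]
tcp_rot: [0.137, 0.991, -0.0, -0.0]
wrist_force: [0.7, 0.8, -0.5]
width: 0.998
gripper_force: 0.0
```

Request:
{"name": "servo_tool", "arguments": {"motion": [[[-0.15, -0.08, 0], 0], [[-0.28, -0.15, 0], 0], [[-0.35, -0.18, 0], 0], [[-0.35, -0.18, 0], 0]]}}

```text
clock: 1.85
tcp_pos: [0.5924, 0.12, 0.2698]
tcp_rot: [0.138, 0.99, -0.0, -0.001]
wrist_force: [0.3, -0.5, -0.4]
width: 1.001
gripper_force: 0.0
```

```bash
python3 - <<'E'
from h import *
go([.662,.058,.27],102.8)
im=get_image("wrist");cv2.imwrite("pics/w1.png",im[:,:,::-1])
E
```

```text
tcp [0.5924 0.12   0.2698] yaw_y 74.16 F [ 0.3 -0.5 -0.4] w 93.1 gf 0.0 t 1.85
shift [-0.2797 -0.1353 -0.0009] turn -0.1591 q6 -1.17
```

View pics/w1.png

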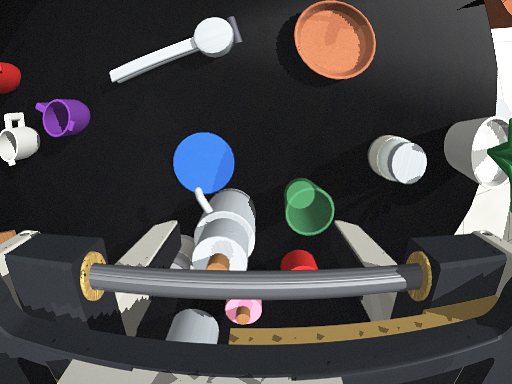

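Wrist view: coaster centre at (203,163), saucer at (335,40), cap just in front of the fingers near (220,258). I'll continue over the cap and check against the coaster as I go.

```bash
cat >> h.py <<'E'
def wray(u,v,z,s):
    p=camera_params("wrist");K=p["intrinsics"];X=np.array(p["hand_eye"]);a=np.array([(u-K[0,2])/K[0,0],(v-K[1,2])/K[1,1]]);r=np.hypot(*a)
    d=np.r_[a/r*np.sin(r),np.cos(r)];Rt=R.from_quat(s["tcp_rot"]);d=Rt.apply(X[:3,:3]@d);c=Rt.apply(X[:3,3])+s["tcp_pos"]
    return c+d*(z-c[2])/d[2]
E
python3 - <<'E'
from h import *
s=state();im=cv2.imread("pics/w1.png").astype(int)
for nm,m,z,box in (("coaster",(im[...,0]-im[...,2]>60),.006,(160,120,250,205)),("saucer",(im[...,2]-im[...,0]>40),.02,(285,0,385,85))):
    x0,y0,x1,y1=box;c=max(cv2.findContours(m[y0:y1,x0:x1].astype(np.uint8),0,2)[0],key=cv2.contourArea);(u,v),_,_=cv2.fitEllipse(cv2.convexHull(c));print(nm,u+x0,v+y0,wray(u+x0,v+y0,z,s).round(4))
print("mouth",wray(14,146,.072,s))
E
```

```text
coaster 203.37063217163086 162.57172393798828 [0.5723 0.0403 0.006 ]
saucer 334.57686614990234 39.31429672241211 [0.4384 0.2897 0.02  ]
mouth [ 0.43296266 -0.26608733  0.072     ]
```

Request:
{"name": "servo_tool", "arguments": {"motion": [[[-0.15, -0.07, 0], 0], [[-0.25, -0.12, 0], 0], [[-0.28, -0.135, 0], 0], [[-0.28, -0.135, 0], 0]]}}

```text
clock: 2.4
tcp_pos: [0.6613, 0.0599, 0.2705]
tcp_rot: [0.137, 0.991, 0.0, -0.0]
wrist_force: [-0.5, 0.1, 0.5]
width: 0.998
gripper_force: 0.0
```

```bash
python3 - <<'E'
from h import *
go([.662,.058,.141])
s=state();im=get_image("wrist");cv2.imwrite("pics/w2.png",cv2.resize(im[180:384,100:400,::-1],None,fx=2.5,fy=2.5))
E
```

```text
tcp [0.6613 0.0599 0.2705] yaw_y 74.27 F [-0.5  0.1  0.5] w 92.8 gf 0.0 t 2.4
shift [-0.0042 -0.0054  0.4317] turn 0 q6 -1.28
```

View pics/w2.png

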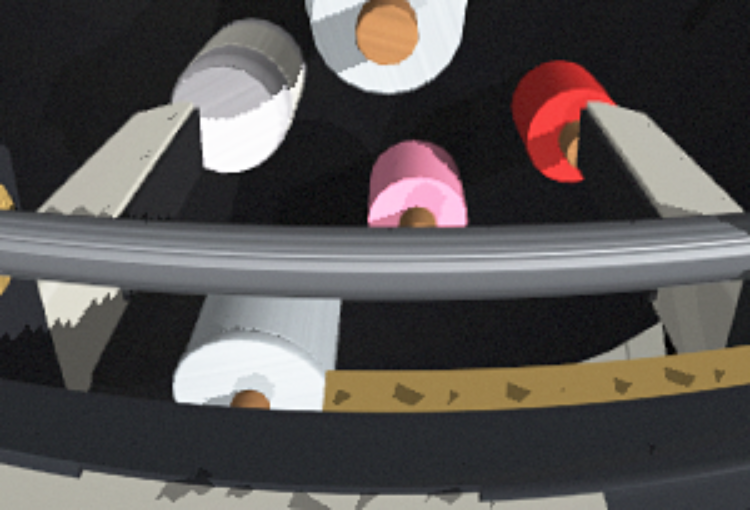

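Crop: knob centre at (387,31), which is raw (254.8,192.4). That lies on the camera axis, so it is under the TCP within about 1–2 mm. Descending around the cap body.

Request:
{"name": "servo_tool", "arguments": {"motion": [[[-0.002, -0.003, 0.12], 0], [[-0.002, -0.003, 0.24], 0], [[-0.002, -0.003, 0.36], 0], [[-0.002, -0.003, 0.43], 0], [[-0.002, -0.003, 0.43], 0]]}}

```text
clock: 3.08
tcp_pos: [0.6607, 0.0592, 0.1407]
tcp_rot: [0.136, 0.991, -0.0, -0.001]
wrist_force: [1.2, -0.9, 0.5]
width: 0.999
gripper_force: 0.0
```

Request:
{"name": "servo_tool", "arguments": {"motion": [[[0, 0, 0], 0], [[0, 0, 0], 0], [[0, 0, 0], 0], [[0, 0, 0], 0], [[0, 0, 0], 0]], "gripper": 1, "grip_force": 20}}

```text
clock: 3.7
tcp_pos: [0.6624, 0.0582, 0.1421]
tcp_rot: [0.137, 0.991, 0.0, 0.0]
wrist_force: [-0.3, 0.4, 4.4]
width: 0.657
gripper_force: 20.0
```

```bash
python3 - <<'E'
from h import *
go([.662,.058,.22])
E
```

```text
tcp [0.6624 0.0582 0.1421] yaw_y 74.25 F [-0.3  0.4  4.4] w 61.1 gf 20.0 t 3.7
shift [ 0.001  -0.0008 -0.2596] turn 0 q6 -1.28
```

Request:
{"name": "servo_tool", "arguments": {"motion": [[[0, 0, -0.05], 0], [[0, 0, -0.15], 0], [[0, 0, -0.25], 0], [[0, 0, -0.3], 0], [[0, 0, -0.3], 0]]}}

```text
clock: 4.32
tcp_pos: [0.6625, 0.0581, 0.2325]
tcp_rot: [0.137, 0.991, 0.0, 0.001]
wrist_force: [0.2, 0.2, -2.1]
width: 0.657
gripper_force: 20.0
```

```bash
python3 - <<'E'
from h import *
go([.438,.290,.23])
E
```

```text
tcp [0.6625 0.0581 0.2325] yaw_y 74.25 F [ 0.2  0.2 -2.1] w 61.1 gf 20.0 t 4.325
shift [0.93   0.541  0.0071] turn 0 q6 -1.28
```

Request:
{"name": "servo_tool", "arguments": {"motion": [[[0.06, 0.035, 0], 0], [[0.17, 0.1, 0], 0], [[0.28, 0.163, 0], 0], [[0.39, 0.227, 0], 0], [[0.5, 0.29, 0], 0]]}}

```text
clock: 4.95
tcp_pos: [0.5399, 0.1832, 0.2302]
tcp_rot: [0.137, 0.991, -0.0, -0.001]
wrist_force: [-0.3, 0.2, -1.5]
width: 0.657
gripper_force: 20.0
```

Request:
{"name": "servo_tool", "arguments": {"motion": [[[0.11, 0.065, 0], 0], [[0.22, 0.13, 0], 0], [[0.32, 0.19, 0], 0], [[0.4, 0.235, 0], 0], [[0.43, 0.25, 0], 0]]}}

```text
clock: 5.58
tcp_pos: [0.4364, 0.2902, 0.2307]
tcp_rot: [0.136, 0.991, -0.001, -0.001]
wrist_force: [0.1, -0.2, -1.2]
width: 0.657
gripper_force: 20.0
```

```bash
python3 - <<'E'
from h import *
go([.438,.290,.035])
im=get_image("top");cv2.imwrite("pics/t1.png",cv2.resize(im[120:260,110:290,::-1],None,fx=4,fy=4,interpolation=2))
E
```

```text
tcp [0.4364 0.2902 0.2307] yaw_y 74.33 F [ 0.1 -0.2 -1.2] w 61.1 gf 20.0 t 5.575
shift [-0.0061  0.0016  0.6522] turn 0 q6 -0.8
```

View pics/t1.png

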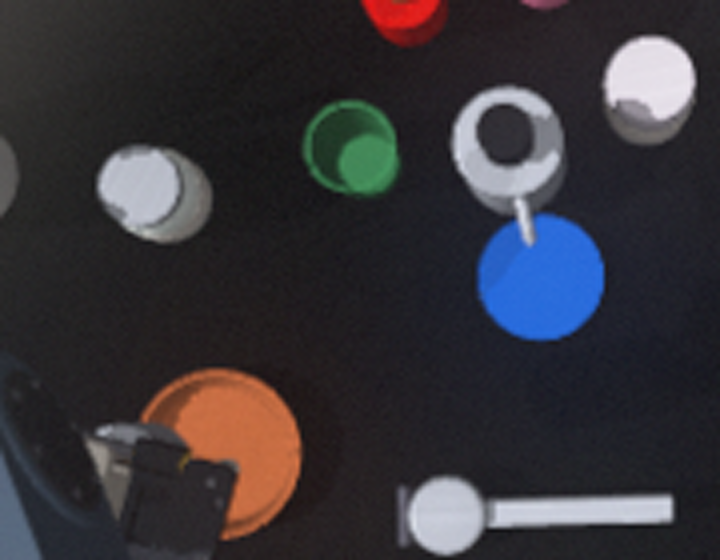

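Top crop: cap is off, black plunger head at (507,134), saucer at (222,453), everything else undisturbed. Lowering the cap into the saucer.

Request:
{"name": "servo_tool", "arguments": {"motion": [[[-0.005, 0.001, 0.1], 0], [[-0.005, 0.001, 0.25], 0], [[-0.005, 0.001, 0.4], 0], [[-0.005, 0.001, 0.54], 0], [[-0.005, 0.001, 0.62], 0]]}}

```text
clock: 6.25
tcp_pos: [0.4387, 0.2882, 0.0431]
tcp_rot: [0.137, 0.991, -0.001, -0.001]
wrist_force: [-0.2, 0.1, -0.5]
width: 0.657
gripper_force: 20.0
```

Request:
{"name": "servo_tool", "arguments": {"motion": [[[0, 0, 0.01], 0], [[0, 0, 0.02], 0], [[0, 0, 0.03], 0], [[0, 0, 0.035], 0], [[0, 0, 0.035], 0]]}}

```text
clock: 6.88
tcp_pos: [0.4393, 0.2897, 0.0354]
tcp_rot: [0.137, 0.991, 0.0, 0.0]
wrist_force: [0.0, -0.8, -0.8]
width: 0.659
gripper_force: 20.0
```

```bash
python3 - <<'E'
from h import *
go([.438,.290,.028]); print(ray("top",236.6,153.4,.168))
E
```

```text
tcp [0.4393 0.2897 0.0354] yaw_y 74.26 F [ 0.  -0.8 -0.8] w 61.3 gf 20.0 t 6.875
shift [ 0.0043 -0.0001  0.0247] turn 0 q6 -0.8
[0.65918205 0.05444447 0.168     ]
```

Request:
{"name": "servo_tool", "arguments": {"motion": [[[0.002, 0, 0.006], 0], [[0.002, 0, 0.012], 0], [[0.002, 0, 0.018], 0], [[0.002, 0, 0.022], 0], [[0.002, 0, 0.022], 0]]}}

```text
clock: 7.5
tcp_pos: [0.4385, 0.2897, 0.0284]
tcp_rot: [0.137, 0.991, -0.0, -0.0]
wrist_force: [-0.0, -1.1, -0.8]
width: 0.66
gripper_force: 20.0
```

Request:
{"name": "servo_tool", "arguments": {"motion": [[[0, 0, 0.002], 0], [[0, 0, 0.004], 0], [[0, 0, 0.004], 0]]}}

```text
clock: 7.88
tcp_pos: [0.4387, 0.2898, 0.028]
tcp_rot: [0.137, 0.991, 0.0, 0.0]
wrist_force: [-2.1, -0.6, 7.9]
width: 0.66
gripper_force: 20.0
```

Contact registered (8 N). Releasing and rising.

Request:
{"name": "servo_tool", "arguments": {"motion": [[[0, 0, -0.003], 0], [[0, 0, -0.003], 0], [[0, 0, -0.003], 0], [[0, 0, -0.003], 0], [[0, 0, -0.003], 0]], "gripper": -1}}

```text
clock: 8.5
tcp_pos: [0.4385, 0.2898, 0.0282]
tcp_rot: [0.137, 0.991, -0.0, -0.0]
wrist_force: [-0.2, -0.5, -0.2]
width: 0.996
gripper_force: 0.0
```

Request:
{"name": "servo_tool", "arguments": {"motion": [[[0, 0, -0.06], 0], [[0, 0, -0.18], 0], [[0, 0, -0.32], 0], [[0, 0, -0.42], 0], [[0, 0, -0.42], 0]]}}

```text
clock: 9.12
tcp_pos: [0.4395, 0.2903, 0.1561]
tcp_rot: [0.137, 0.991, 0.001, 0.002]
wrist_force: [0.0, 0.3, -0.1]
width: 1.004
gripper_force: 0.0
```

```bash
python3 - <<'E'
from h import *
M=np.array([.4233,-.2855]);H=np.array([.3688,-.2782]);L=np.array([.4586,-.2894])
d=H-L;d/=np.linalg.norm(d);print("handle heading",np.degrees(np.arctan2(d[1],d[0])))
B=M+.05*d;print("bar",B)
go([.438,-.0,.15]); go([B[0],B[1],.15],np.degrees(np.arctan2(d[1],d[0]))+90)
E
```

```text
handle heading 172.8906897306152
bar [ 0.37368441 -0.27931186]
tcp [0.4395 0.2903 0.1561] yaw_y 74.26 F [ 0.   0.3 -0.1] w 93.4 gf 0.0 t 9.125
shift [-0.2575 -0.9329  0.0185] turn 0 q6 -0.8
tcp [0.4395 0.2903 0.1561] yaw_y 74.26 F [ 0.   0.3 -0.1] w 93.4 gf 0.0 t 9.125
shift [-0.3037 -1.8872  0.016 ] turn -0.0479 q6 -0.8
```

Request:
{"name": "servo_tool", "arguments": {"motion": [[[-0.02, -0.12, 0], 0], [[-0.05, -0.31, 0], 0], [[-0.08, -0.5, 0], 0], [[-0.11, -0.69, 0], -0.02], [[-0.14, -0.87, 0], -0.048]], "gripper": 0}}

```text
clock: 9.75
tcp_pos: [0.4071, 0.0255, 0.1532]
tcp_rot: [0.061, 0.998, -0.0, -0.001]
wrist_force: [1.2, -0.6, 0.0]
width: 0.528
gripper_force: 0.0
```

```bash
python3 - <<'E'
from h import *
go([.36,-.2793,.16],82.9)
E
```

```text
tcp [0.4071 0.0255 0.1532] yaw_y 83.05 F [ 1.2 -0.6  0. ] w 49.1 gf 0.0 t 9.75
shift [ 0.0328 -1.0275 -0.0225] turn 0.0008 q6 -1.5
```

Request:
{"name": "servo_tool", "arguments": {"motion": [[[0.005, -0.18, -0.01], 0], [[0.01, -0.38, -0.02], 0], [[0.015, -0.57, -0.02], 0], [[0.02, -0.75, -0.02], 0], [[0.02, -0.9, -0.02], 0]]}}

```text
clock: 10.38
tcp_pos: [0.3677, -0.2416, 0.1591]
tcp_rot: [0.062, 0.998, 0.0, -0.001]
wrist_force: [1.1, -0.6, 0.0]
width: 0.499
gripper_force: 0.0
```

Request:
{"name": "servo_tool", "arguments": {"motion": [[[0.005, -0.06, 0], 0], [[0.005, -0.12, 0], 0], [[0.01, -0.13, 0], 0], [[0.01, -0.13, 0], 0]]}}

```text
clock: 10.88
tcp_pos: [0.361, -0.2776, 0.1601]
tcp_rot: [0.062, 0.998, 0.0, -0.0]
wrist_force: [-0.9, 0.4, 0.9]
width: 0.505
gripper_force: 0.0
```

```bash
python3 - <<'E'
from h import *
go([.3737,-.2793,.15],82.9)
s=state();im=get_image("wrist");print(s["tcp_pos"],s["tcp_rot"]);cv2.imwrite("pics/raw_w3.png",im[:,:,::-1]);cv2.imwrite("pics/w3.png",cv2.resize(im[60:260,155:355,::-1],None,fx=3,fy=3,interpolation=2))
E
```

```text
tcp [ 0.361  -0.2776  0.1601] yaw_y 82.93 F [-0.9  0.4  0.9] w 46.9 gf 0.0 t 10.875
shift [-0.0426 -0.0003  0.0336] turn 0.0001 q6 -2.21
[ 0.361032   -0.27763029  0.16009328] [ 6.17007115e-02  9.98094669e-01  1.89600286e-04 -1.33464079e-04]
```

View pics/w3.png

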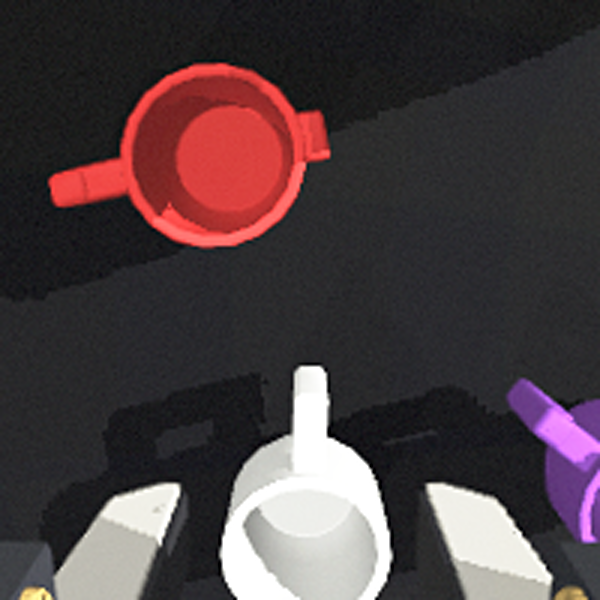

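Wrist crop: white handle bar at x≈311, outer top edge y≈395, and rim centre about (306,555), midway between the fingers at 180 and 430. The purple handle is well clear to the right.

```bash
python3 - <<'E'
from h import *
s=dict(tcp_pos=np.array([.361032,-.27763,.160093]),tcp_rot=state()["tcp_rot"])
f=lambda x,y:(155+(x+.5)/3-.5,60+(y+.5)/3-.5)
a=wray(*f(311,395),.066,s);b=wray(*f(306,555),.072,s);print("edge",a,"mouth",b,np.hypot(*(a-b)[:2]),np.degrees(np.arctan2(*(a-b)[1::-1])))
d=(a-b)[:2];d/=np.hypot(*d);B=a[:2]-.007*d;print(B);go([*B,.03])
E
```

```text
edge [ 0.36818901 -0.27575206  0.066     ] mouth [ 0.42413802 -0.28431895  0.072     ] 0.056601084135638864 171.29451052799536
[ 0.37510837 -0.27681155]
tcp [ 0.3611 -0.2776  0.1602] yaw_y 82.94 F [-0.6  1.   0.1] w 46.4 gf 0.0 t 10.925
shift [-0.0459  0.0082  0.4341] turn 0 q6 -2.21
```

Request:
{"name": "servo_tool", "arguments": {"motion": [[[-0.046, 0.003, 0.1], 0], [[-0.046, 0.003, 0.22], 0], [[-0.046, 0.003, 0.34], 0], [[-0.046, 0.003, 0.43], 0], [[-0.046, 0.003, 0.45], 0]]}}

```text
clock: 11.55
tcp_pos: [0.3744, -0.2779, 0.0242]
tcp_rot: [0.062, 0.998, 0.001, -0.001]
wrist_force: [-0.6, -0.2, 0.2]
width: 0.502
gripper_force: 0.0
```

Request:
{"name": "servo_tool", "arguments": {"motion": [[[0, 0, 0], 0], [[0, 0, 0], 0], [[0, 0, 0], 0], [[0, 0, 0], 0], [[0, 0, 0], 0]], "gripper": 1, "grip_force": 50}}

```text
clock: 12.18
tcp_pos: [0.3748, -0.2793, 0.0256]
tcp_rot: [0.062, 0.998, -0.0, 0.0]
wrist_force: [-1.6, 1.6, 5.3]
width: 0.123
gripper_force: 50.0
```

```bash
python3 - <<'E'
from h import *
go([.375,-.277,.04])
E
```

```text
tcp [ 0.3748 -0.2793  0.0256] yaw_y 82.89 F [-1.6  1.6  5.3] w 11.4 gf 50.0 t 12.175
shift [ 0.0004  0.0076 -0.0481] turn 0 q6 -2.19
```

Request:
{"name": "servo_tool", "arguments": {"motion": [[[0, 0, -0.015], 0], [[0, 0, -0.03], 0], [[0, 0, -0.045], 0], [[0, 0, -0.05], 0], [[0, 0, -0.05], 0]]}}

```text
clock: 12.8
tcp_pos: [0.3748, -0.2792, 0.0403]
tcp_rot: [0.062, 0.998, -0.0, 0.0]
wrist_force: [-0.2, 0.5, -1.8]
width: 0.12
gripper_force: 50.0
```

```bash
python3 - <<'E'
from h import *
go([.490,-.279,.04]);go([.490,.0458,.04])
im=get_image("wrist");a=cv2.resize(im[60:260,155:355,::-1],(400,400));b=get_image("scene");b=cv2.resize(b[160:240,90:170,::-1],(400,400),interpolation=2)
cv2.imwrite("pics/w4.png",np.hstack([a,b]))
E
```

```text
tcp [ 0.3748 -0.2792  0.0403] yaw_y 82.89 F [-0.2  0.5 -1.8] w 11.2 gf 50.0 t 12.8
shift [-0.3808  0.0482  0.0012] turn 0 q6 -2.19
tcp [ 0.3748 -0.2792  0.0403] yaw_y 82.89 F [-0.2  0.5 -1.8] w 11.2 gf 50.0 t 12.8
shift [-2.4680e-01  1.1225e+00  1.0000e-03] turn 0 q6 -2.19
```

View pics/w4.png

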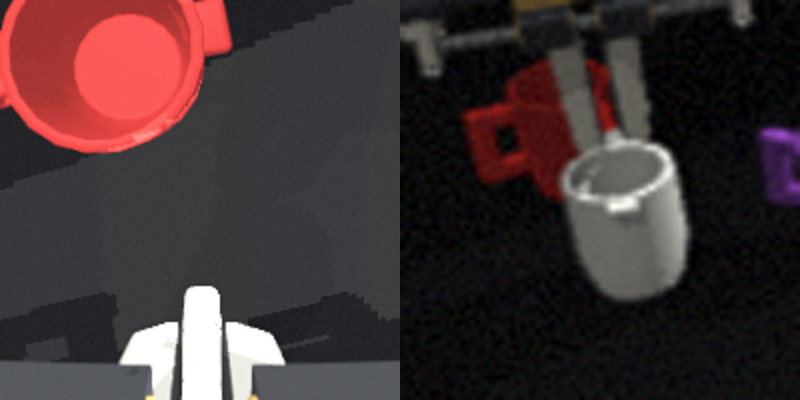

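The left picture shows the handle centred between the pads at (200,330). The right shows the pitcher lifted and upright, rim centre about (620,172). Carrying it low, first forward and then left.

Request:
{"name": "servo_tool", "arguments": {"motion": [[[-0.05, 0.006, 0], 0], [[-0.14, 0.018, 0], 0], [[-0.23, 0.03, 0], 0], [[-0.32, 0.04, 0], 0], [[-0.38, 0.048, 0], 0]]}}

```text
clock: 13.52
tcp_pos: [0.4917, -0.2787, 0.04]
tcp_rot: [0.062, 0.998, -0.0, 0.0]
wrist_force: [-1.2, -0.2, -1.7]
width: 0.123
gripper_force: 50.0
```

Request:
{"name": "servo_tool", "arguments": {"motion": [[[0.005, 0.04, 0], 0], [[0.016, 0.13, 0], 0], [[0.031, 0.25, 0], 0], [[0.046, 0.37, 0], 0], [[0.061, 0.49, 0], 0]]}}

```text
clock: 14.15
tcp_pos: [0.489, -0.1291, 0.0401]
tcp_rot: [0.062, 0.998, 0.0, -0.0]
wrist_force: [1.2, 0.9, -2.9]
width: 0.124
gripper_force: 50.0
```

```bash
python3 - <<'E'
from h import *
go([.490,.0458,.04])
E
```

```text
tcp [ 0.489  -0.1291  0.0401] yaw_y 82.88 F [ 1.2  0.9 -2.9] w 11.5 gf 50.0 t 14.15
shift [0.0687 0.5788 0.0006] turn 0 q6 -1.8
```

Request:
{"name": "servo_tool", "arguments": {"motion": [[[0.014, 0.12, 0], 0], [[0.028, 0.24, 0], 0], [[0.043, 0.36, 0], 0], [[0.056, 0.47, 0], 0], [[0.066, 0.55, 0], 0]]}}

```text
clock: 14.78
tcp_pos: [0.4895, 0.0371, 0.0402]
tcp_rot: [0.062, 0.998, 0.0, -0.0]
wrist_force: [1.3, 0.3, -0.2]
width: 0.121
gripper_force: 50.0
```

Request:
{"name": "servo_tool", "arguments": {"motion": [[[0.003, 0.03, 0], 0], [[0.003, 0.03, 0], 0], [[0.003, 0.03, 0], 0]]}}

```text
clock: 15.15
tcp_pos: [0.4906, 0.0437, 0.0402]
tcp_rot: [0.062, 0.998, -0.0, -0.0]
wrist_force: [0.2, -0.6, -2.1]
width: 0.122
gripper_force: 50.0
```

```bash
python3 - <<'E'
from h import *
go([.5294,.0458,.04])
im=get_image("top");print(cv2.imwrite("pics/t3.png",cv2.resize(im[130:230,180:300,::-1],None,fx=6,fy=6,interpolation=2)))
E
```

```text
tcp [0.4906 0.0437 0.0402] yaw_y 82.86 F [ 0.2 -0.6 -2.1] w 11.3 gf 50.0 t 15.15
shift [-0.1274  0.023   0.0007] turn 0 q6 -1.45
True
```

View pics/t3.png

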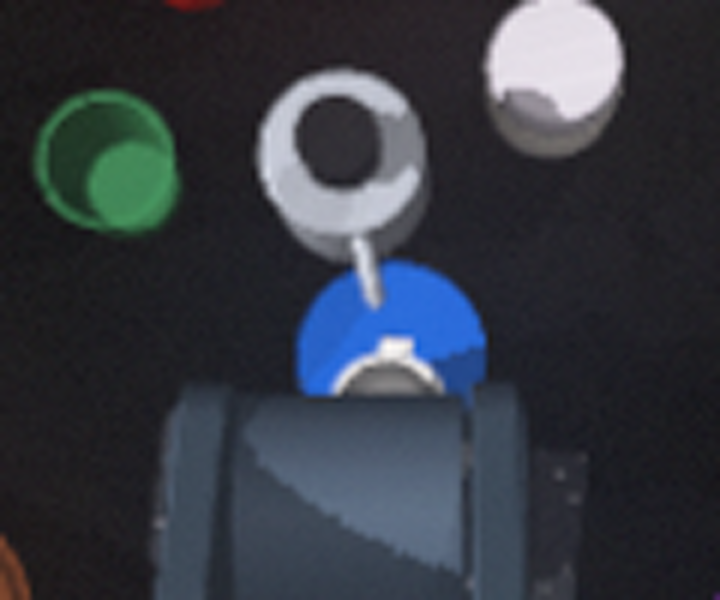

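Top crop: plunger head (338,140), spout end (375,300), and pitcher lip (396,345) heading in under the spout. Moving it in and lowering.

Request:
{"name": "servo_tool", "arguments": {"motion": [[[-0.03, 0.005, 0], 0], [[-0.06, 0.01, 0], 0], [[-0.09, 0.016, 0], 0], [[-0.12, 0.022, 0], 0], [[-0.127, 0.023, 0], 0]]}}

```text
clock: 15.82
tcp_pos: [0.53, 0.0466, 0.0401]
tcp_rot: [0.062, 0.998, 0.0, 0.0]
wrist_force: [-0.6, -0.2, -2.5]
width: 0.124
gripper_force: 50.0
```

Request:
{"name": "servo_tool", "arguments": {"motion": [[[0, 0, 0.008], 0], [[0, 0, 0.016], 0], [[0, 0, 0.022], 0], [[0, 0, 0.026], 0], [[0, 0, 0.026], 0]]}}

```text
clock: 16.45
tcp_pos: [0.5293, 0.0465, 0.0324]
tcp_rot: [0.062, 0.998, -0.0, -0.0]
wrist_force: [0.1, 0.5, -1.6]
width: 0.119
gripper_force: 50.0
```

```bash
python3 - <<'E'
from h import *
go([.5294,.0458,.0313]);print(ray("top",235.9,152.9,.168))
E
```

```text
tcp [0.5293 0.0465 0.0324] yaw_y 82.89 F [ 0.1  0.5 -1.6] w 11.0 gf 50.0 t 16.45
shift [-0.0005 -0.0023  0.0036] turn 0 q6 -1.45
[0.66059061 0.05635019 0.168     ]
```

Request:
{"name": "servo_tool", "arguments": {"motion": [[[0, 0, 0.002], 0], [[0, 0, 0.004], 0], [[0, 0, 0.004], 0]]}}

```text
clock: 16.82
tcp_pos: [0.5293, 0.0465, 0.0317]
tcp_rot: [0.062, 0.998, -0.0, -0.0]
wrist_force: [-4.2, -0.6, 4.9]
width: 0.124
gripper_force: 50.0
```

Request:
{"name": "servo_tool", "arguments": {"motion": [[[0, 0, 0.002], 0], [[0, 0, 0.002], 0]]}}

```text
clock: 17.08
tcp_pos: [0.5293, 0.0466, 0.0316]
tcp_rot: [0.062, 0.998, -0.0, -0.0]
wrist_force: [-7.0, 0.5, 12.1]
width: 0.124
gripper_force: 50.0
```

Request:
{"name": "servo_tool", "arguments": {"motion": [[[0, 0, -0.002], 0], [[0, 0, -0.003], 0]]}}

```text
clock: 17.32
tcp_pos: [0.5294, 0.0465, 0.0317]
tcp_rot: [0.062, 0.998, 0.0, 0.0]
wrist_force: [-2.8, 0.2, 1.1]
width: 0.12
gripper_force: 50.0
```

Request:
{"name": "servo_tool", "arguments": {"motion": [[[0, 0, 0], 0], [[0, 0, 0], 0], [[0, 0, 0], 0], [[0, 0, 0], 0]], "gripper": 0}}

```text
clock: 17.82
tcp_pos: [0.5294, 0.0465, 0.0315]
tcp_rot: [0.062, 0.998, -0.0, 0.0]
wrist_force: [-0.1, -0.3, -0.2]
width: 0.482
gripper_force: 0.0
```

Request:
{"name": "servo_tool", "arguments": {"motion": [[[0, 0, -0.05], 0], [[0, 0, -0.16], 0], [[0, 0, -0.3], 0], [[0, 0, -0.47], 0], [[0, 0, -0.6], 0]]}}

```text
clock: 18.45
tcp_pos: [0.5296, 0.0465, 0.2148]
tcp_rot: [0.062, 0.998, 0.0, 0.001]
wrist_force: [0.2, 0.9, -0.2]
width: 0.498
gripper_force: 0.0
```

```bash
python3 - <<'E'
from h import *
go([.661,.057,.20])
s=state();im=get_image("wrist");cv2.imwrite("pics/raw_w5.png",im[:,:,::-1]);b=get_image("scene")
b=cv2.resize(b[150:250,230:330,::-1],(400,400),interpolation=2)
cv2.imwrite("pics/w5.png",np.hstack([cv2.resize(im[60:260,155:355,::-1],(400,400)),b]))
E
```

```text
tcp [0.5296 0.0465 0.2148] yaw_y 82.9 F [ 0.2  0.9 -0.2] w 46.3 gf 0.0 t 18.45
shift [-0.4303  0.0888  0.0505] turn 0 q6 -1.45
```

View pics/w5.png

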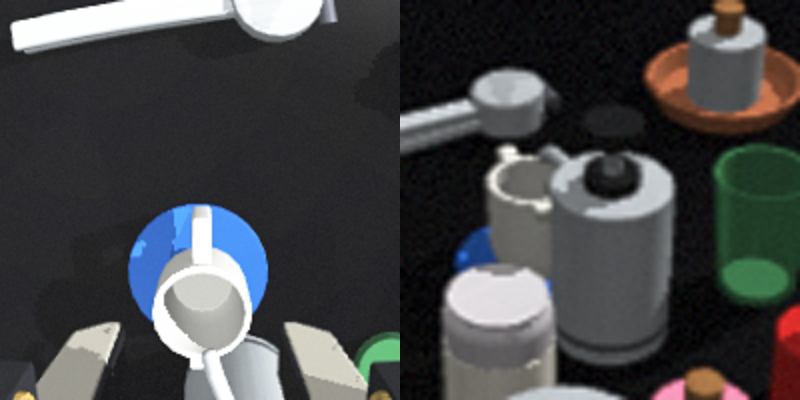

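Left: pitcher upright on the coaster, rim centre (202,312), spout end (210,352). Right: cap standing upright in the saucer. I'll check the offsets numerically.

```bash
python3 - <<'E'
from h import *
s=state();f=lambda x,y:(155+x/2,60+y/2)
m=wray(*f(202,312),.078,s);t=wray(*f(210,352),.112,s);b=wray(*f(198,266),.006,s);print("mouth",m,"spout end",t,"coaster",b);print(np.hypot(*(m-t)[:2]))
im=get_image("top").astype(int)[206:262,138:195]
c=max(cv2.findContours(((im[...,0]-im[...,2])>60).astype(np.uint8),0,2)[0],key=cv2.contourArea);(u,v),_,_=cv2.fitEllipse(cv2.convexHull(c));print("saucer",ray("top",u+138,v+206,.022))
k=get_image("top")[200:262,130:200,::-1];cv2.imwrite("pics/t4.png",cv2.resize(k,None,fx=8,fy=8,interpolation=2))
E
```

```text
mouth [0.58116457 0.04092621 0.078     ] spout end [0.59303677 0.04383482 0.112     ] coaster [0.57185712 0.03938489 0.006     ]
0.012223300141734896
saucer [0.43706385 0.29098951 0.022     ]
```

View pics/t4.png

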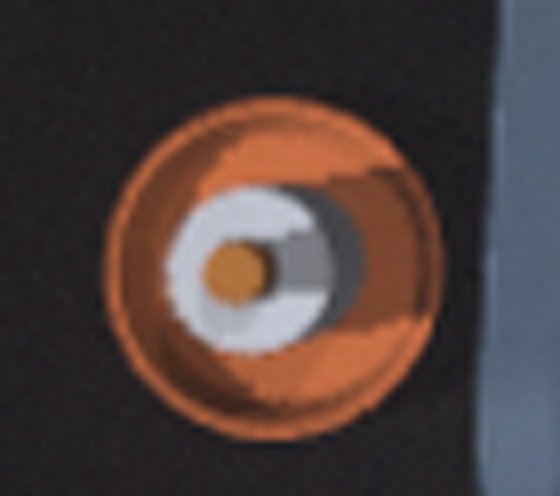

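Saucer rim centre is (274,267) and knob (237,272). That offset is parallax, so the cap is centred to about 1 mm. The spout is 12 mm off the mouth axis, inside the 26 mm radius. Now the plunger, with fingers shut.

Request:
{"name": "servo_tool", "arguments": {"motion": [[[-0.06, 0.012, 0], 0], [[-0.17, 0.035, 0], 0], [[-0.28, 0.058, 0], 0], [[-0.38, 0.078, 0], 0], [[-0.43, 0.089, 0], 0]], "gripper": 1, "grip_force": 20}}

```text
clock: 19.27
tcp_pos: [0.6611, 0.0571, 0.2095]
tcp_rot: [0.062, 0.998, -0.0, -0.001]
wrist_force: [-0.3, -0.7, 0.7]
width: 0.023
gripper_force: 0.0
```

Request:
{"name": "servo_tool", "arguments": {"motion": [[[0, 0, 0.04], 0], [[0, 0, 0.08], 0], [[0, 0, 0.12], 0], [[0, 0, 0.12], 0]]}}

```text
clock: 19.77
tcp_pos: [0.6598, 0.057, 0.1743]
tcp_rot: [0.062, 0.998, -0.0, -0.001]
wrist_force: [-0.7, -1.1, 0.5]
width: 0.002
gripper_force: 0.0
```

```bash
python3 - <<'E'
from h import *
go([.661,.057,.146])
E
```

```text
tcp [0.6598 0.057  0.1743] yaw_y 82.89 F [-0.7 -1.1  0.5] w 0.2 gf 0.0 t 19.775
shift [-0.0042  0.0004  0.0944] turn 0 q6 -1.43
```

Request:
{"name": "servo_tool", "arguments": {"motion": [[[-0.003, 0, 0.018], 0], [[-0.003, 0, 0.036], 0], [[-0.003, 0, 0.054], 0], [[-0.003, 0, 0.072], 0], [[-0.003, 0, 0.085], 0]]}}

```text
clock: 20.4
tcp_pos: [0.6615, 0.0569, 0.1496]
tcp_rot: [0.062, 0.998, -0.0, -0.0]
wrist_force: [-0.8, 0.2, 0.7]
width: 0.005
gripper_force: 0.0
```

Request:
{"name": "servo_tool", "arguments": {"motion": [[[0, 0, 0.005], 0], [[0, 0, 0.01], 0], [[0, 0, 0.01], 0]]}}

```text
clock: 20.78
tcp_pos: [0.6616, 0.0569, 0.147]
tcp_rot: [0.062, 0.998, -0.0, 0.0]
wrist_force: [-0.1, 0.3, -0.4]
width: 0.005
gripper_force: 0.0
```

No spring force shows at z = 0.147, which is unexpected. My picture-viewing budget is used up (by my count I viewed 11, one over the limit of 10), so from here I'll check with numbers only.

```bash
python3 - <<'E'
from h import *
go([.661,.057,.146]);s=state();print(s["wrist_force"],s["torque"],s["joint_torque"].round(2))
im=get_image("scene")
for z in np.arange(.12,.216,.006):
    u,v=proj("scene",[.661,.057,z]); print(round(z,3),round(u),round(v),im[int(round(v)),int(round(u))-8:int(round(u))+9:2].mean(1).astype(int))
E
```

```text
tcp [0.6616 0.0569 0.147 ] yaw_y 82.9 F [-0.1  0.3 -0.4] w 0.5 gf 0.0 t 20.775
shift [ 0.002  -0.      0.0034] turn 0 q6 -1.43
[-0.11461756  0.26720452 -0.36833761] [ 0.00452711  0.04721643 -0.00414555] [-0.000e+00 -6.356e+01 -2.903e+01 -0.000e+00  6.000e-02  0.000e+00]
0.12 282 195 [114  26  20  34  31  31  32  26 142]
0.126 282 193 [186  46  18  30  73  57  34  30 131]
0.132 283 191 [180  36  35  68  69  83  23  77 202]
0.138 283 189 [188 161  65  65  64  56  99 159 135]
0.144 283 187 [14 35 45 13 13 27 40 12  2]
0.15 283 186 [ 5  9 11 13 16  9 13  3 15]
0.156 283 184 [10 10 13 12 19 19 14 17 11]
0.162 283 182 [18 12 19 21 33 34 33 32 10]
0.168 283 179 [14 35 27 32 36 29 33 37 12]
0.174 283 177 [ 4 18 30 75 85 86 39 15  5]
0.18 283 175 [12 22 92 98 84 80 90 26  2]
0.186 283 173 [ 20  66 100  94  83  79  96  92  20]
0.192 283 171 [25 90 95 96 86 80 96 87 24]
0.198 283 169 [28 89 96 96 83 80 94 87 62]
0.204 283 167 [28 90 94 97 84 78 96 89 48]
0.21 283 165 [ 30  90  94  95  83  68  97 101  35]
```

```bash
python3 - <<'E'
from h import *
w=cv2.imread("pics/w5.png");b=cv2.resize(w[:,400:],(100,100),interpolation=cv2.INTER_AREA).mean(2)
im=get_image("scene")[150:250,230:330].mean(2)
print("row  before(up) | now, cols 269..297 step 2")
for v in range(170,200,1): print(v,b[v-150,39:68:2].astype(int),im[v-150,39:68:2].astype(int))
E
```

```text
row  before(up) | now, cols 269..297 step 2
170 [ 10  10  12  11  15  14   8  10  16  13   8  49 103 118 132] [ 11  12  12  30  89  97  96  84  80  96  86  41  96 104 117]
171 [ 12  15  14   8  16  10   4  11  11   9   7  30  91 127 133] [ 11  11   8  25  88  94  97  84  80  97  84  18  81 118 117]
172 [ 17  13  12   9  14  10  13  12  10   7  10  18  66 126 116] [ 12   8  15  20  89  97  96  83  79  95  92  15  58 118 105]
173 [ 42  15  14  13  14  13  15  15  13   7   2   8  45 102  88] [34 11 15 15 68 98 95 84 82 98 93 22 37 93 73]
174 [46  5 14 12 14 14 13 11 10  7  8  6 25 72 79] [42 12 15  9 44 97 97 84 78 95 58 10 25 63 65]
175 [36 14 13 10 10 11 16 19  7  6  5  9 11 45 73] [34  6 12  2 22 93 96 83 79 94 18  6 11 39 59]
176 [35 11 15 11 15 23 24 26 19 15  9 10  9 33 51] [26 15 15  9 10 59 92 84 81 70 11  9  7 35 44]
177 [22 13 13 13 22 30 32 33 34 28 15  8  7 21 38] [21 13 10 14 24 33 77 83 72 37 12  4  7 19 42]
178 [15 10 14 19 32 33 35 30 32 31 27  7  7 18 39] [10 10 10 13 30 25 43 56 34 31 26 12  5 11 39]
179 [ 7 14 12 17 36 33 34 30 31 32 33  9 12  7 27] [17 12 11 23 30 27
[... 1678 characters left out ...]
201 198 180  90  21  24  28  39  36  33  52 200 202 202 186]
195 [202 181 129  82  11  20  33  29  34  28  63 198 203 204 183] [202 183 130  83  15  25  31  34  30  29  64 200 203 203 186]
196 [197 180 117  99   9  17  24  28  23  12  73 197 202 203 186] [199 181 120 102   8  17  30  30  20  15  70 198 202 205 188]
197 [158 174 117 108  23  15  16  14  14  12 116 202 203 205 186] [155 178 120 107  21   8  20  12  12   8 115 202 202 204 191]
198 [124 131 121 116  67  28  18   7  20  57 163 201 203 207 185] [123 130 121 118  66  24  19   9  21  52 165 201 203 206 190]
199 [110 119 121 119 113  82  47  39  88 141 197 201 200 208 163] [112 120 120 121 116  84  46  35  88 143 199 200 203 208 167]
```

The numbers show the plunger still fully up, with the shut fingertips just at its top face. So the real tips sit about 22 mm behind the reported TCP. No stroke has started. I'll press down, guided by force.

Request:
{"name": "servo_tool", "arguments": {"motion": [[[0, 0, 0.01], 0], [[0, 0, 0.02], 0], [[0, 0, 0.03], 0], [[0, 0, 0.03], 0]]}}

```text
clock: 21.38
tcp_pos: [0.6614, 0.0569, 0.1376]
tcp_rot: [0.062, 0.998, -0.0, -0.0]
wrist_force: [-0.2, -0.1, 0.8]
width: 0.003
gripper_force: 0.0
```

```bash
python3 - <<'E'
from h import *
print(state()["joint_pos"].round(3))
im=get_image("scene")[150:250,230:330].mean(2)
for v in range(166,200,1): print(v,im[v-150,33:68:2].astype(int))
for z in(.12,.137,.146,.16,.168): print(z,proj("scene",[.661,.057,z]).round(1),proj("top",[.661,.057,z]).round(1))
E
```

```text
[ 0.016  0.605  1.376 -0.     1.16  -1.431]
166 [  0  14   5   5   9   9  38  90  92  93  85  81  95  95  43 118  91  80]
167 [ 30  13  13   9  11  15  38  89  95  96  83  78  94  90  47 114  95  83]
168 [110   5   5  12  12   7  40  88  94  92  85  78  93  88  66 113  93  99]
169 [187  51  16  13   6  11  40  88  97  93  85  81  96  90  64 112 100 117]
170 [201 125  11  15   1  10  33  87  94  94  85  81  96  87  42  96 106 116]
171 [203 171  38   9  11   8  28  88  96  94  87  79  95  90  26  84 116 118]
172 [202 166  74  16   9  12  26  88  93  95  82  81  94  82  13  57 119 106]
173 [196 141  76  33  18  11  26  87  95  94  86  77  94  89   8  38  91  70]
174 [158 117  54  41   9   9  26  87  97  94  83  81  93  92   8  22  62  65]
175 [115 107  44  29  15  10  25  88  97  96  81  81  96  86   6  14  42  62]
176 [ 96 109  29  24   7  12   3  75  96  94  83  92  96  87  10   6  28  44]
177 [ 94 105  18  16   9  12   9  58  97  96  82  93  97  71   2   9  27  40]
178 [94 72 15 15 16 15 16 40 94 96 82 93 90 40  3  6 11 39]
179 [91 65 17  7 13  9 22 27 74 96 84 94 72 30  8 10 15 22]

[... 901 characters left out ...]
 90 194 198 197 140  19  20  60  75  54  35  56 200 203 203 119]
194 [ 86  83 107 203 197 181  93  18  23  27  41  39  34  55 200 204 206 183]
195 [ 86  82 120 202 180 129  85  15  24  29  32  33  26  65 201 202 203 186]
196 [ 84  86 120 196 181 121 101   9  18  25  24  27  13  67 199 201 205 192]
197 [ 86  95 102 158 180 119 109  21  14  17  17  15  10 117 201 203 203 188]
198 [ 82  84  93 121 130 121 120  64  23   9  10  18  54 165 199 202 204 192]
199 [103 120 121 113 118 122 120 116  85  41  33  85 139 197 201 201 207 167]
0.12 [282.4 195.3] [236.6 155.5]
0.137 [282.5 189.8] [236.2 154.6]
0.146 [282.6 186.8] [236.1 154.1]
0.16 [282.7 182.2] [235.8 153.2]
0.168 [282.8 179.5] [235.7 152.8]
```

The tip moved rigidly by 9 mm and has now only just reached the head; the plunger is still up. Going on down while watching the force.

Request:
{"name": "servo_tool", "arguments": {"motion": [[[0, 0, 0.007], 0], [[0, 0, 0.014], 0], [[0, 0, 0.02], 0], [[0, 0, 0.02], 0]]}}

```text
clock: 21.92
tcp_pos: [0.6618, 0.0569, 0.1322]
tcp_rot: [0.062, 0.998, 0.0, 0.0]
wrist_force: [-0.4, -0.0, 3.9]
width: 0.006
gripper_force: 2.2
```

Request:
{"name": "servo_tool", "arguments": {"motion": [[[0, 0, 0.014], 0], [[0, 0, 0.028], 0], [[0, 0, 0.042], 0], [[0, 0, 0.056], 0], [[0, 0, 0.06], 0]]}}

```text
clock: 22.55
tcp_pos: [0.6619, 0.0569, 0.1147]
tcp_rot: [0.062, 0.998, 0.0, 0.0]
wrist_force: [-3.0, -1.0, 9.0]
width: 0.008
gripper_force: 4.8
```

Request:
{"name": "servo_tool", "arguments": {"motion": [[[0, 0, 0.005], 0], [[0, 0, 0.01], 0], [[0, 0, 0.01], 0]]}}

```text
clock: 22.92
tcp_pos: [0.6621, 0.0569, 0.1141]
tcp_rot: [0.062, 0.998, 0.0, 0.001]
wrist_force: [-8.9, -0.6, 25.9]
width: 0.006
gripper_force: 12.8
```

The force jumped to 26 N and motion stopped at 0.1141, so the plunger is at its stop. Hold, then release slowly.

Request:
{"name": "servo_tool", "arguments": {"motion": [[[0, 0, 0], 0], [[0, 0, 0], 0], [[0, 0, 0], 0], [[0, 0, 0], 0], [[0, 0, 0], 0]]}}

```text
clock: 23.55
tcp_pos: [0.6621, 0.0569, 0.1142]
tcp_rot: [0.062, 0.998, 0.0, 0.001]
wrist_force: [-10.1, -0.1, 25.8]
width: 0.004
gripper_force: 12.7
```

```bash
python3 - <<'E'
from h import *
im=get_image("scene")[150:250,230:330].mean(2)
for v in range(174,200,2): print(v,im[v-150,39:68:2].astype(int))
E
```

```text
174 [38 13  7 37 89 92 96 84 81 94 91 18 22 63 65]
176 [31  9 11 36 87 94 95 85 80 97 91 19  8 34 46]
178 [16 17  8 29 88 95 96 82 78 94 87  6  8 11 37]
180 [ 7 13 15 26 89 94 95 83 93 93 88 14  4  3  8]
182 [12 16  9 28 87 96 94 81 94 96 87  7  6  4  6]
184 [16 13 14 15 77 98 95 84 93 95 69  2  0 10 10]
186 [45  8 15 12 42 97 96 82 93 88 35  9  5  6 10]
188 [150  84  30  34  21  36  84  70  93  40  31  31   8   9  14]
190 [112 181 195 102  18  12  21  23  32  31  28 168 152  23   6]
192 [151 201 198 132  10  18  14  11  15  15  44 201 206 179  45]
194 [203 195 182  91   8  15   7   9  15  11  50 200 203 204 184]
196 [139 119 122 102  10  19  20  21  19  14  70 200 201 204 190]
198 [119 120 122 118  65  26  17   9  18  53 165 202 202 207 193]
```

Request:
{"name": "servo_tool", "arguments": {"motion": [[[0, 0, -0.02], 0], [[0, 0, -0.04], 0], [[0, 0, -0.06], 0], [[0, 0, -0.08], 0], [[0, 0, -0.1], 0]]}}

```text
clock: 24.22
tcp_pos: [0.6613, 0.0569, 0.1409]
tcp_rot: [0.062, 0.998, -0.0, -0.0]
wrist_force: [0.1, 0.2, -1.0]
width: 0.003
gripper_force: 0.0
```

Request:
{"name": "servo_tool", "arguments": {"motion": [[[0, 0, -0.08], 0], [[0, 0, -0.18], 0], [[0, 0, -0.3], 0], [[0, 0, -0.4], 0], [[0, 0, -0.4], 0]]}}

```text
clock: 24.85
tcp_pos: [0.6623, 0.057, 0.2629]
tcp_rot: [0.062, 0.998, 0.0, 0.002]
wrist_force: [0.3, -0.1, -0.5]
width: 0.011
gripper_force: 0.0
```

```bash
python3 - <<'E'
from h import *
go([.45,.05,.25])
w=cv2.imread("pics/w5.png");b=cv2.resize(w[:,400:],(100,100),interpolation=cv2.INTER_AREA).astype(int)
im=get_image("scene")[150:250,230:330,::-1].astype(int)
d=np.abs(im-b).max(2)
print("head rows diff",d[25:50,43:62].max(1));print("pitcher/coaster diff",(d[35:75,12:38]>45).sum(),"cap/saucer diff",(d[0:33,60:]>45).sum(),"tumbler",(d[36:78,78:]>45).sum(),"tin",(d[66:,10:38]>45).sum())
E
```

```text
tcp [0.6623 0.057  0.2629] yaw_y 82.9 F [ 0.3 -0.1 -0.5] w 1.0 gf 0.0 t 24.85
shift [ 0.6995 -0.1106  0.0406] turn 0 q6 -1.43
head rows diff [ 9  9 10  6  7 11  8  9 11  8 12 12 10 12  9  9  6  7  6  6 14  8  7 11
  7]
pitcher/coaster diff 0 cap/saucer diff 0 tumbler 0 tin 0
```

The plunger was fully down in the held image and is back up now. The pitcher, cap, tumbler and tin look unchanged against the picture taken before the press. Handing in.

```bash
python3 -c "
from station import *
print(close_job())"
```

```text
the job is handed in; nothing more can be done
None
```

The job is handed in at about 25 s of the 64 s: the cap stands open end down in the saucer about 1 mm off centre, the pitcher is upright on the coaster under the spout, and the plunger was then pressed once to its stop, held about 1 s and came fully back up; I viewed 11 pictures, one over the limit of 10.

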